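Set out the doughnut-cutting station

ROBOT

A 6-joint arm with a two-finger parallel gripper is mounted at the origin on the work surface. World frame = base frame: x ahead of the robot, y to its left, z up, the work surface at z = 0. Lengths are in mm, angles in rad, forces in N, time in s.
With the tool pointing down it reaches from about 275 to 750 mm from the base axis. Payload 10.2 kg.
Tool frame: the origin (TCP) lies midway between the tips of the shut fingers; the grasp point (between the pads) lies 19 mm behind it; z points along the fingers, y is the direction in which the jaws open and shut (so a half turn about z gives the same grasp; the last joint's range is limited). The gripper opens to 85 mm and grips with 20 to 120 N. Pads are 22 mm wide; open, the fingers measure 114 mm over their backs; the gripper's body (76 mm by 85 mm) begins 54 mm behind the grasp point. The pads swing forward as they close: fully open they stand 13 mm farther back than shut.
Start: joints at [1.11, 0.313, 1.498, -0, 1.331, -0.223], TCP at [123.684, 510.228, 197.494] pointing down, gripper open.
Joint ranges: [-2.94, 2.94], [-0.97, 2.17], [0.19, 2.56], [-1.23, 4.37], [0.02, 3.11], [-2.88, 2.88]. Speed limits (rad/s): [2.39, 2.39, 3.01, 3.14, 3.14, 3.14].

INTERFACE

Orientations are given as a unit quaternion [w, x, y, z].
In Python, from rig import ctrl gives the robot as it stands.
- The arm moves only by the tool carry_out, never from a script. Its argument "plan" is a list of rows, each a list of 3 entries, a list of its own where there are three numbers: the finger opening in mm, from 0 to 85.4, then the shift along the tool's x, y, z in mm, then the turn, a rotation vector about the tool's x, y, z in units of 6 degrees (1.0 is 6 degrees). In form: [[grip, [x, y, z], [ax, ay, az]], ...]. A call has 1 to 20 rows; each row shifts and turns the commanded pose from where the row before left it, along the tool's axes as they then stand; what a row does not reach is not made up. A row lasts 1/12 s, in which the tool goes at most 41.7 mm and 7.16 degrees, less where a joint would pass 70% of its speed; a pose out of reach is approached as far as the arm can. A call with a gripper value outside its range is refused whole. The fingers move at their own pace and stop on an object; "grip_force" is the grip in N (left out, the last holds). Time passes only in rows, so rows that do not move let the fingers close. It gives the time, the measured TCP pose, the force and the opening at its end, in the units of the state.
- ctrl.sense(): the state, without advancing time (a new reading comes with each control period).
- ctrl.capture(name): name is "scene" or "side" or "wrist"; returns a dict with "color" (400x640x3 uint8, blue, green, red), "range_z" (400x640 float32, mm along the optical axis (not along the pixel's ray), 0 where there is no reading), "fx", "fy", "cx", "cy" (pixels), "cam_to_world" (4x4, takes a point from camera to world coordinates); the wrist camera has in their place "tool_from_camera" (4x4, takes a point from camera to tool coordinates, whose origin is the TCP and whose axes are the flange's). Camera axes: x right, y up, looking along -z (the intrinsics and any distortion apply to the point x, -y, -z); pixel columns grow to the right and rows downward; lengths in mm; the calibration is good to about 2 mm. A picture is of the moment at which its call begins: read the wrist's pose just before it.
- ctrl.finish_job(): hands the job in, once; it reports no verdict.
The state is a dict: "time_s": time; "joints": joint angles; "dq": joint speeds; "tau": joint torques, N m; "eef_pos": TCP position; "ee_rot": TCP orientation; "force": force on the tool from outside, world axes, zero at the start; "wrist_torque": the same for the moment, N m; "grip_width": opening from 0.0 (shut) to 1.0 (fully open).
Only numpy, scipy, OpenCV 4.12 (cv2) and the standard library are available. Lean on these libraries where they do the work, as an engineer would, in place of code of your own. Each camera call takes 0.05 s, during which the arm holds its last target.

TASK

Set out the pastry board for cutting doughnuts: stand the blue-lidded tub in the middle of the green tray and the red-lidded tub in the middle of the brown tray, put the doughnut cutter, knob up, on the bare wood midway between the two trays, at the centre of the board, and stand the flour shaker centrally on top of the blue-lidded tub. Everything must end upright and let go; leave the yellow-lidded tub, the mixing bowl and the glass jar where they are.

Things in the scene. Friction and masses are not known exactly. Their poses are not given: they have to be found in the camera images.
- blue_tub: round white tub, 62 mm diameter, straight-sided and 70 mm tall overall, with a flat blue lid (top 14 mm, same diameter as the tub). About 0.15 to 0.31 kg. Origin: centre of the underside, z up; yaw means nothing. Starts standing on the bench.
- red_tub: round white tub, 62 mm diameter, straight-sided and 70 mm tall overall, with a flat red lid (top 14 mm, same diameter as the tub). About 0.15 to 0.31 kg. Origin: centre of the underside, z up; yaw means nothing. Starts standing on the bench.
- cutter: doughnut cutter standing on the bench, cutting edge down: open aluminium ring, 75 mm diameter and 26 mm tall, with a small core ring inside and two crossed straps over it (top 28 mm above the underside), and an upright round wooden knob on its axis, 28 mm diameter, reaching from 28 to 70 mm above the underside, to hold it by. 0.15 kg. Origin: centre of the underside, z up along the knob.
- shaker: steel flour shaker: upright closed cylinder, 50 mm diameter, 75 mm tall, straight sides up to 66 mm, low domed grey top with dark holes, dark band near the top. 0.11 to 0.23 kg. Origin: centre of the underside, z up.
- green_tray: fixed small square green tray, 140 x 140 mm outside, floor 5 mm thick, walls 5 mm thick and rim 12 mm high, lying on the pastry board near one end of it (which end varies). Origin: centre of its underside (on the board's top, 15 mm above the bench); sides parallel to its x and y axes, z up.
- brown_tray: fixed small square dark brown tray, 140 x 140 mm outside, floor 5 mm thick, walls 5 mm thick and rim 12 mm high, lying on the pastry board near one end of it (which end varies). Origin: centre of its underside (on the board's top, 15 mm above the bench); sides parallel to its x and y axes, z up.
- board: fixed light-wood pastry board, 160 x 500 mm (x by y) and 15 mm thick, lying on the bench. Origin: centre of its underside, at bench height; x across, y along its length, z up. The two trays lie on its length's centre line, 180 mm either side of its centre; the bare wood midway between them is the board's centre.
- yellow_tub: round white tub, 62 mm diameter, straight-sided and 70 mm tall overall, with a flat yellow lid (top 14 mm, same diameter as the tub). About 0.15 to 0.31 kg. Origin: centre of the underside, z up; yaw means nothing. Starts standing on the bench. Bystander: not needed for this job.
- bowl: bystander: loose steel mixing bowl, 140 mm across, 65 mm tall, to the right of the board. Origin: centre of the underside.
- jar: bystander: loose amber glass jar with a grey metal cap, 70 mm diameter, 110 mm tall, to the left of the board. Origin: centre of the underside.

How it is judged (in metres and radians):
At the end, for the whole second after the job is handed in: Blue tub on the green tray's floor, red tub on the brown tray's floor, each within 15 mm of its centre; cutter on the board within 15 mm of the board's centre; shaker on the blue tub's lid within 12 mm of its axis; all four upright within 0.12 rad and at rest (horizontal distance between blue_tub and green_tray below 0.015 m and z of blue_tub in the frame of green_tray between 0 and 0.011 m and angle between each of blue_tub, red_tub, cutter, shaker's own z axis and vertical below 0.12 rad and linear speed of each of blue_tub, red_tub, cutter, shaker below 0.02 m/s and angular speed of each of blue_tub, red_tub, cutter, shaker below 0.2 rad/s and horizontal distance between red_tub and brown_tray below 0.015 m and z of red_tub in the frame of brown_tray between 0 and 0.011 m and horizontal distance between cutter and board below 0.015 m and z of cutter in the frame of board between 0.01 and 0.021 m and horizontal distance between shaker and blue_tub below 0.012 m and z of shaker in the frame of blue_tub between 0.065 and 0.076 m); the robot touches nothing.
It fails at once if the yellow-lidded tub, the bowl or the jar is moved by more than 20 mm (distance of any of yellow_tub, bowl, jar from where it was at the start of the episode above 0.02 m).
It also fails if it takes over 115 s, if anything falls off the work surface, if the arm or the gripper's body presses on something with over 40 N, if the wrist force passes 120 N, or if a joint passes its speed limit or range.

## Working session

There is one attempt and no reset: what is moved stays moved. The work goes in short steps, Python scripts to look and compute and a tool call to move; the robot and the scene stay as the last step left them, time stands still between calls to the robot, and variables do not carry over. Pictures are saved under pics/ and viewed, and the job is handed in when it is done.

Besides the shell and the picture viewer there is one more tool, called after "Call:" in YAML: its name, and indented under it one key for each argument. carry_out: Moves the arm, as the interface text tells. Its arguments: {"type":"object","properties":{"plan":{"type":"array"},"grip_force":{"type":"number"}},"required":["plan"]}

```bash
ls; mkdir -p pics
python3 - <<'E'
from rig import ctrl
import cv2,numpy as np
s=ctrl.sense();print(s)
for n in("scene","side","wrist"):
    c=ctrl.capture(n);cv2.imwrite(f"pics/{n}0.png",c["color"]);np.savez(f"{n}0.npz",**c)
    print(n,[(k,np.round(v,3).tolist()) for k,v in c.items() if k not in("color","range_z")])
E
```

```text
pics
{'time_s': 0.0, 'joints': array([ 1.10962969e+00,  3.13452524e-01,  1.49847844e+00, -2.32567457e-05,
        1.33099318e+00, -2.23391633e-01]), 'dq': array([-0.00052295, -0.00100896,  0.0017074 ,  0.00058212, -0.0008827 ,
       -0.0004272 ]), 'tau': array([-2.22683069e-03, -4.12265861e+01, -2.59744370e+01, -3.65471005e-04,
        4.18257012e-03,  1.23020553e-05]), 'eef_pos': array([123.52870251, 509.93505924, 196.91824762]), 'ee_rot': array([-2.12808340e-04,  1.18604857e-01,  9.92941310e-01, -6.30916445e-04]), 'force': array([-0.09186858,  0.26108698, -0.07527078]), 'wrist_torque': array([0.04524326, 0.03388554, 0.00127932]), 'grip_width': 1.0022734695430808}
scene [('fx', 416.973), ('fy', 416.973), ('cx', 318.752), ('cy', 195.769), ('cam_to_world', [[-0.141, -0.563, 0.815, 1559.81], [0.99, -0.078, 0.117, 136.076], [-0.002, 0.823, 0.568, 739.556], [0.0, 0.0, 0.0, 1.0]])]
side [('fx', 400.555), ('fy', 400.555), ('cx', 314.141), ('cy', 200.27), ('cam_to_world', [[-0.982, 0.118, -0.15, 384.263], [-0.19, -0.663, 0.724, 744.288], [-0.014, 0.739, 0.673, 750.43], [0.0, 0.0, 0.0, 1.0]])]
wrist [('fx', 348.042), ('fy', 348.042), ('cx', 319.982), ('cy', 196.807), ('tool_from_camera', [[0.0, 0.945, 0.328, 84.392], [1.0, -0.0, -0.0, 0.534], [-0.0, 0.328, -0.945, -176.807], [0.0, 0.0, 0.0, 1.0]])]
```

View pics/scene0.png

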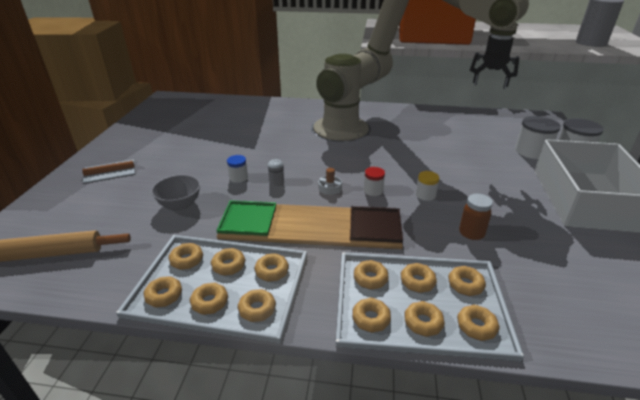

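View pics/side0.png

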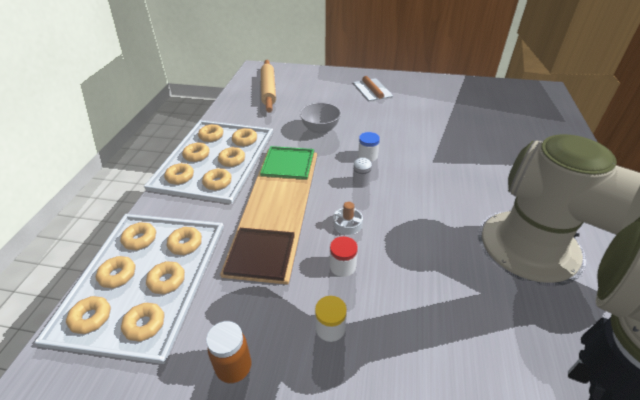

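View pics/wrist0.png

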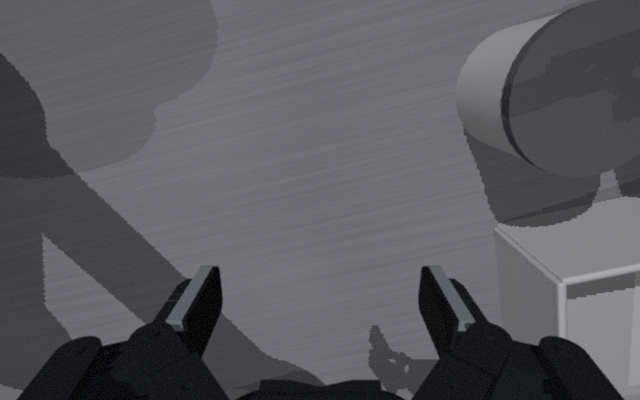

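Scene image: blue lid (237,160), shaker (276,165), cutter knob (330,175), red lid (375,173), yellow (428,178), green tray (248,218), brown tray (376,223). The side view agrees.

```bash
cat > h.py <<'E'
import cv2,numpy as np
def load(n): return dict(np.load(n,allow_pickle=True))
def rays(c,uv,M=None):
    M=c["cam_to_world"] if M is None else M
    uv=np.asarray(uv,float).reshape(-1,2)
    d=np.c_[(uv[:,0]-c["cx"])/c["fx"],-(uv[:,1]-c["cy"])/c["fy"],-np.ones(len(uv))]
    return M[:3,3],d@M[:3,:3].T
def plane(c,uv,z,M=None):
    o,d=rays(c,uv,M); return o+d*((z-o[2])/d[:,2])[:,None]
def cloud(c,M=None):
    v,u=np.mgrid[:400,:640]; o,d=rays(c,np.c_[u.ravel(),v.ravel()],M)
    P=o+d*c["range_z"].ravel()[:,None]; P=P.reshape(400,640,3).copy(); P[c["range_z"]==0]=np.nan; return P
def mask(c,lo,hi):
    return cv2.inRange(cv2.cvtColor(c["color"],cv2.COLOR_BGR2HSV),np.array(lo),np.array(hi))
def blobs(m,amin=40):
    n,l,s,ce=cv2.connectedComponentsWithStats(m)
    return [(s[i,4],s[i,:4].tolist(),l==i) for i in np.argsort(-s[:,4]) if i and s[i,4]>amin]
E
python3 - <<'E'
from h import *
R={"blue":((108,150,60),(125,255,255)),"red":((0,190,90),(5,255,255)),"yel":((18,180,80),(28,255,255)),"green":((45,120,40),(75,255,255)),"brown":((0,30,10),(15,255,75))}
for n in("scene","side"):
    c=load(n+"0.npz");P=cloud(c)
    for k,(lo,hi) in R.items():
        for a,bb,m in blobs(mask(c,lo,hi))[:3]:
            q=P[m];q=q[~np.isnan(q[:,0])]
            print(n,k,a,bb,"z",np.round(np.percentile(q[:,2],[5,50,95]),0) if len(q) else None,"cloud xy",np.round(np.median(q[:,:2],0),0) if len(q) else None)
    # top bands by depth
    x,y,z=P[...,0],P[...,1],P[...,2]
    ok=(x>250)&(x<750)&(y>-400)&(y<420)&(z>45)&(z<130)
    for a,bb,m in blobs(ok.astype(np.uint8)*255,30):
        q=P[m]; print(n,"depth",a,bb,"zmax",np.round(np.percentile(q[:,2],97)),"xy",np.round((np.nanmin(q[:,:2],0)+np.nanmax(q[:,:2],0))/2),np.round(q[:,:2].mean(0)))
    cv2.imwrite(f"pics/{n}_zoom.png",cv2.resize(c["color"][130:260,200:500] if n=="scene" else c["color"][110:350,180:420],None,fx=2.5,fy=2.5,interpolation=cv2.INTER_CUBIC))
E
```

```text
scene blue 152 [227, 156, 18, 10] z [63. 69. 72.] cloud xy [ 437. -296.]
scene red 110 [367, 169, 16, 8] z [68. 70. 72.] cloud xy [451. 150.]
scene yel 120 [420, 173, 17, 10] z [67. 70. 72.] cloud xy [456. 308.]
scene green 1466 [218, 202, 57, 32] z [18. 20. 26.] cloud xy [ 665. -198.]
scene brown 14545 [89, 0, 191, 97] z [-106.  142.  338.] cloud xy [-628. -819.]
scene brown 9757 [0, 0, 79, 211] z [-267.  -13.  361.] cloud xy [   21. -1374.]
scene brown 1674 [351, 207, 52, 37] z [17. 20. 27.] cloud xy [647. 163.]
scene depth 405 [462, 193, 18, 34] zmax 112.0 xy [621. 405.] [632. 406.]
scene depth 316 [417, 171, 22, 18] zmax 72.0 xy [449. 312.] [457. 311.]
scene depth 290 [364, 167, 21, 17] zmax 72.0 xy [446. 149.] [454. 149.]
scene depth 264 [227, 155, 19, 16] zmax 72.0 xy [ 429. -298.] [ 438. -296.]
scene depth 189 [268, 159, 15, 15] zmax 76.0 xy [ 436. -168.] [ 446. -165.]
scene depth 169 [176, 177, 24, 28] zmax 66.0 xy [ 606. -379.] [ 615. -379.]
scene depth 89 [326, 168, 9, 11] zmax 71.0 xy [452.  12.] [456.  12.]
side blue 169 [360, 133, 19, 11] z [66. 69. 71.] cloud xy [ 424. -294.]
side yel 613 [317, 297, 28, 28] z [67. 70. 72.] cloud xy [444. 319.]
side green 1109 [262, 147, 51, 30] z [17. 19. 26.] cloud xy [ 661. -195.]
side brown 2971 [596, 27, 44, 144] z [-302. -158.   54.] cloud xy [ -628. -1032.]
side brown 446 [224, 229, 68, 51] z [18. 22. 28.] cloud xy [612. 209.]
side depth 888 [315, 296, 32, 34] zmax 72.0 xy [444. 315.] [443. 320.]
side depth 642 [330, 237, 28, 28] zmax 72.0 xy [441. 152.] [441. 158.]
side depth 324 [211, 322, 38, 29] zmax 112.0 xy [611. 409.] [610. 411.]
side depth 309 [359, 132, 21, 18] zmax 71.0 xy [ 425. -297.] [ 424. -288.]
side depth 260 [354, 158, 18, 18] zmax 76.0 xy [ 432. -163.] [ 432. -155.]
side depth 162 [301, 116, 37, 12] zmax 65.0 xy [ 599. -377.] [ 594. -371.]
side depth 136 [343, 202, 12, 14] zmax 71.0 xy [448.  14.] [447.  19.]
```

Run:
```python
from h import *
def corners(uvs,c,z): return cv2.minAreaRect(plane(c,uvs,z)[:,:2].astype(np.float32))
for n in("scene","side"):
    c=load(n+"0.npz");P=cloud(c)
    for k,lo,hi in (("green",(45,90,30),(75,255,255)),("brown",(0,20,5),(18,255,90))):
        m=mask(c,lo,hi)
        x,y,z=P[...,0],P[...,1],P[...,2]
        reg=(x>540)&(x<770)&((y<-100)&(y>-300) if k=="green" else (y>60)&(y<260))&(z>10)
        m=m&(reg.astype(np.uint8)*255)
        m=cv2.morphologyEx(m,cv2.MORPH_OPEN,np.ones((2,2),np.uint8))
        b=blobs(m)[0][2]; ys,xs=np.nonzero(b)
        q=P[b]; rim=q[q[:,2]>22.5]
        print(n,k,"hull z27",corners(np.c_[xs,ys],c,27),"all pts",cv2.minAreaRect(q[:,:2].astype(np.float32)),"rim",len(rim),cv2.minAreaRect(rim[:,:2].astype(np.float32)))
        f=q[(q[:,2]<22)&(q[:,2]>17)]; print("   floor",f.mean(0),cv2.minAreaRect(f[:,:2].astype(np.float32)))
    # board wood
    m=mask(c,(10,70,80),(24,200,255)); m=m&(((x>540)&(x<770)&(y>-150)&(y<120)&(z<22)).astype(np.uint8)*255)
    b=blobs(m)[0]; q=P[b[2]]; q=q[(q[:,2]>11)&(q[:,2]<19)]; print(n,"wood",b[:2],q.mean(0),cv2.minAreaRect(q[:,:2].astype(np.float32)))
```

```text
scene green hull z27 ((672.1519165039062, -192.14669799804688), (148.44851684570312, 140.0346221923828), 3.2807934284210205) all pts ((660.4005126953125, -195.75146484375), (143.35154724121094, 136.2582550048828), 4.153974533081055) rim 219 ((663.2144775390625, -196.22274780273438), (140.80885314941406, 135.7794189453125), 3.47633957862854)
   floor [ 661.80533752 -198.95660856   19.67126392] ((661.7567749023438, -196.90057373046875), (144.3628387451172, 137.0198974609375), 3.29818058013916)
scene brown hull z27 ((657.8521728515625, 164.70623779296875), (166.56297302246094, 136.15072631835938), 3.2353248596191406) all pts ((641.9452514648438, 167.52450561523438), (147.35711669921875, 137.06993103027344), 6.516446113586426) rim 264 ((642.5673828125, 163.66195678710938), (141.38299560546875, 134.18646240234375), 2.6160504817962646)
   floor [640.97235899 160.39809798  19.89090763] ((645.4189453125, 162.42825317382812), (151.1304168701172, 133.63140869140625), 3.7220005989074707)
scene wood (np.int32(3051), [257, 205, 102, 41]) [659.77830875 -17.00945705  14.88282296] ((651.946350097656
[... 485 characters left out ...]
5107421875, -196.68930053710938), (136.56690979003906, 140.95921325683594), 3.064310312271118)
side brown hull z27 ((633.670166015625, 170.0240936279297), (138.74945068359375, 142.86660766601562), 2.759979248046875) all pts ((nan, nan), (0.0, 0.0), 0.0) rim 349 ((635.568359375, 164.58160400390625), (137.826904296875, 138.2181854248047), 2.727174997329712)
   floor [637.87153502 163.73235891  19.67179817] ((635.5277709960938, 163.4434814453125), (136.22996520996094, 138.99339294433594), 3.1873114109039307)
side wood (np.int32(3161), [235, 173, 77, 73]) [645.16716871 -14.1933424   14.41722538] ((647.14794921875, -11.106216430664062), (159.26522827148438, 268.7702941894531), 3.2948856353759766)
```

View pics/scene_zoom.png

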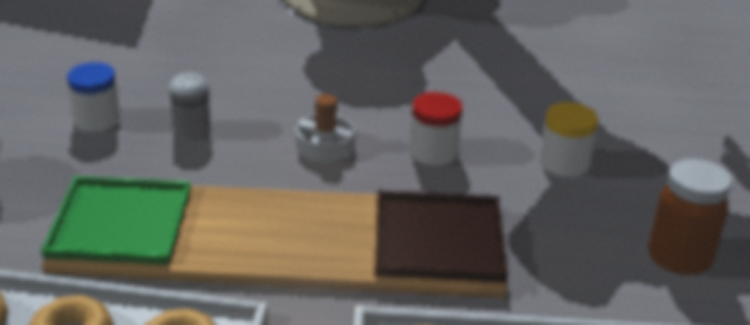

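Call:
carry_out:
  plan:
    - [85,[0,0,0],[0,0,-1.13]]
    - [85,[0,0,0],[0,0,-1.14]]
    - [85,[-10,-11,0],[0,0,0]]
    - [85,[-20,-22.5,0],[0,0,0]]
    - [85,[-20,-22.5,0],[0,0,0]]
    - [85,[-20,-22.5,0],[0,0,0]]
    - [85,[-20,-22.5,0],[0,0,0]]
    - [85,[-20,-22.5,0],[0,0,0]]
    - [85,[-20,-22.5,0],[0,0,0]]
    - [85,[-20,-22.5,0],[0,0,0]]
    - [85,[-20,-22.5,0],[0,0,0]]
    - [85,[-20,-22.5,0],[0,0,0]]
    - [85,[-20,-22.5,0],[0,0,0]]
    - [85,[-20,-22.5,0],[0,0,0]]
    - [85,[-20,-22.5,0],[0,0,0]]
    - [85,[-20,-22.5,0],[0,0,0]]
    - [85,[-20,-22.5,0],[0,0,0]]
    - [85,[-10,-11,0],[0,0,0]]
    - [85,[0,0,0],[0,0,0]]
    - [85,[0,0,0],[0,0,0]]

```text
time_s: 1.82
eef_pos: [423.5, 173.0, 197.2]
ee_rot: [-0.0, 0.001, 1.0, 0.0]
force: [-0.2, 0.8, 0.2]
grip_width: 0.993
```

```bash
cat >> h.py <<'E'
def wrist(name):
    from rig import ctrl
    from scipy.spatial.transform import Rotation as Ro
    s=ctrl.sense(); c=ctrl.capture("wrist")
    T=np.eye(4); w=s["ee_rot"]; T[:3,:3]=Ro.from_quat([w[1],w[2],w[3],w[0]]).as_matrix(); T[:3,3]=s["eef_pos"]
    c["cam_to_world"]=T@c["tool_from_camera"]
    cv2.imwrite(f"pics/{name}.png",c["color"]); np.savez(name+".npz",**c); print(s["time_s"],s["eef_pos"]); return c
def tops(c,zlo,zhi,amin=150):
    P=cloud(c)
    m=((P[...,2]>zlo)&(P[...,2]<zhi)&(P[...,0]>250)).astype(np.uint8)*255
    m=cv2.morphologyEx(m,cv2.MORPH_OPEN,np.ones((3,3),np.uint8))
    for a,bb,b in blobs(m,amin):
        q=P[b]; (xy),r=cv2.minEnclosingCircle(q[:,:2].astype(np.float32))
        print(a,bb,"col",np.median(c["color"][b],0),"z",np.round(np.median(q[:,2]),1),"mean",np.round(q[:,:2].mean(0),1),"circ",np.round(xy,1),round(r,1))
E
python3 - <<'E'
from h import *
c=wrist("w1"); tops(c,64,78)
E
```

```text
1.8167 [423.53648562 173.00743974 197.19551327]
3414 [435, 165, 68, 64] col [ 16. 104. 124.] z 70.3 mean [444.2 310.6] circ [446.3 311.1] 31.6
3367 [260, 162, 67, 64] col [ 20.  24. 146.] z 70.3 mean [441.6 148.6] circ [443.  148.4] 31.0
696 [131, 187, 32, 28] col [ 54.  90. 132.] z 70.0 mean [448.4  12.1] circ [449.3  10.8] 13.9
606 [520, 316, 59, 26] col [ 20.  59. 102.] z 71.1 mean [589.2 410.4] circ [599.8 419.4] 30.4
```

View pics/w1.png

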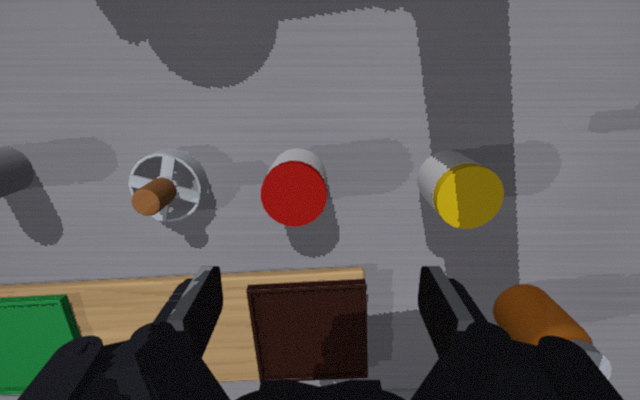

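Call:
carry_out:
  plan:
    - [85,[-9,-12,5],[0,0,0]]
    - [85,[-9.5,-12.5,15],[0,0,0]]
    - [85,[0,0,30],[0,0,0]]
    - [85,[0,0,30],[0,0,0]]
    - [85,[0,0,30],[0,0,0]]
    - [85,[0,0,25],[0,0,0]]
    - [85,[0,0,20],[0,0,0]]
    - [85,[0,0,11],[0,0,0]]
    - [85,[0,0,5],[0,0,0]]
    - [85,[0,0,0],[0,0,0]]
    - [85,[0,0,0],[0,0,0]]
    - [50,[0,0,0],[0,0,0]]
    - [50,[0,0,0],[0,0,0]]
    - [50,[0,0,0],[0,0,0]]
    - [50,[0,0,0],[0,0,0]]
    - [50,[0,0,0],[0,0,0]]
    - [50,[0,0,0],[0,0,0]]
    - [50,[0,0,0],[0,0,0]]
    - [50,[0,0,0],[0,0,0]]
  grip_force: 40

```text
time_s: 3.45
eef_pos: [442.9, 148.9, 27.8]
ee_rot: [0.001, 0.0, 1.0, 0.0]
force: [-2.2, -0.4, 8.5]
grip_width: 0.692
```

Run:
```python
from h import *
c=load("w1.npz");P=cloud(c);z=P[...,2]
m=mask(c,(0,20,5),(18,255,80))&((z>17)&(z<32)&(P[...,1]>60)&(P[...,1]<260)).astype(np.uint8)*255
b=blobs(cv2.morphologyEx(m,cv2.MORPH_OPEN,np.ones((3,3),np.uint8)))[0]
q=P[b[2]]; print(b[:2],cv2.minAreaRect(q[:,:2].astype(np.float32)))
r=q[q[:,2]>23]; print("rim",len(r),cv2.minAreaRect(r[:,:2].astype(np.float32)),np.percentile(r[:,2],[10,90]))
```

```text
(np.int32(7658), [247, 280, 119, 101]) ((638.0577392578125, 160.56886291503906), (141.0559844970703, 137.89981079101562), 3.3699965476989746)
rim 1023 ((638.0577392578125, 160.56886291503906), (141.0559844970703, 137.89981079101562), 3.3699965476989746) [24.29362868 27.9774894 ]
```

Call:
carry_out:
  plan:
    - [50,[0,0,-10],[0,0,0]]
    - [50,[0,0,-20],[0,0,0]]
    - [50,[0,0,-20],[0,0,0]]
    - [50,[0,0,-20],[0,0,0]]
    - [50,[-10,1,-10],[0,0,0]]
    - [50,[-20,1,0],[0,0,0]]
    - [50,[-25,2,0],[0,0,0]]
    - [50,[-25,2,0],[0,0,0]]
    - [50,[-25,2,0],[0,0,0]]
    - [50,[-25,2,0],[0,0,0]]
    - [50,[-25,2,0],[0,0,0]]
    - [50,[-20,2,0],[0,0,0]]
    - [50,[-14,1,0],[0,0,0]]
    - [50,[-7,0,0],[0,0,0]]
    - [50,[0,0,0],[0,0,0]]
    - [50,[0,0,0],[0,0,0]]

```text
time_s: 4.78
eef_pos: [637.8, 163.7, 106.6]
ee_rot: [-0.0, 0.0, 1.0, -0.0]
force: [-0.1, 0.1, -2.6]
grip_width: 0.691
```

```bash
cat >> h.py <<'E'
def tray(c,lo,hi,xr,yr):
    P=cloud(c);z=P[...,2]
    m=mask(c,lo,hi)&((z>12)&(z<32)&(P[...,1]>yr[0])&(P[...,1]<yr[1])&(P[...,0]>xr[0])&(P[...,0]<xr[1])).astype(np.uint8)*255
    b=blobs(cv2.morphologyEx(m,cv2.MORPH_OPEN,np.ones((3,3),np.uint8)))[0]
    q=P[b[2]]; print(b[:2],cv2.minAreaRect(q[:,:2].astype(np.float32)))
    r=q[q[:,2]>24]; print("rim",len(r),cv2.minAreaRect(r[:,:2].astype(np.float32)))
E
python3 - <<'E'
from h import *
c=wrist("w2"); tray(c,(0,20,5),(18,255,80),(540,740),(60,260)); tops(c,130,170)
E
```

```text
4.7833 [637.7531798  163.65307746 106.56416031]
(np.int32(19078), [214, 95, 193, 161]) ((635.25, 160.25576782226562), (131.51260375976562, 139.37686157226562), 3.2897450923919678)
rim 3077 ((633.4483642578125, 160.1522216796875), (127.90338134765625, 139.37686157226562), 3.2897450923919678)
16921 [209, 199, 223, 136] col [17. 20. 98.] z 149.2 mean [633.7 163.9] circ [631.2 163.9] 43.3
```

View pics/w2.png

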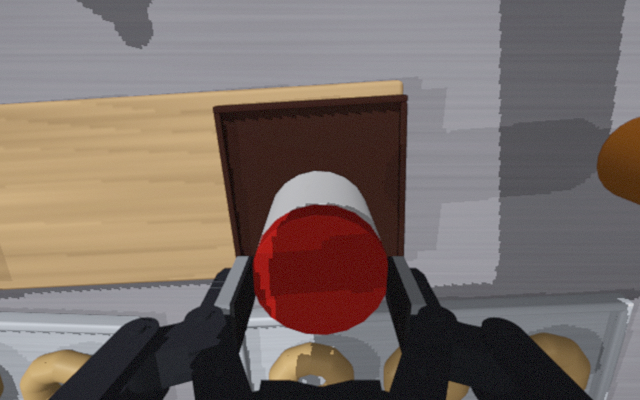

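Call:
carry_out:
  plan:
    - [50,[-1,-1,10],[0,0,0]]
    - [50,[-1,-1,18],[0,0,0]]
    - [50,[0,0,15],[0,0,0]]
    - [50,[0,0,8],[0,0,0]]
    - [50,[0,0,4],[0,0,0]]
    - [50,[0,0,1],[0,0,0]]
    - [50,[0,0,0],[0,0,0]]
    - [50,[0,0,0],[0,0,0]]

```text
time_s: 5.5
eef_pos: [640.6, 161.8, 51.4]
ee_rot: [0.001, 0.0, 1.0, 0.0]
force: [0.1, 0.5, -1.6]
grip_width: 0.689
```

Call:
carry_out:
  plan:
    - [50,[0,0,1],[0,0,0]]
    - [50,[0,0,1],[0,0,0]]
    - [50,[0,0,0.5],[0,0,0]]
    - [50,[0,0,0],[0,0,0]]
    - [50,[0,0,0],[0,0,0]]

```text
time_s: 5.92
eef_pos: [640.3, 161.7, 48.2]
ee_rot: [0.0, 0.0, 1.0, 0.0]
force: [-0.2, -0.2, -2.0]
grip_width: 0.691
```

Call:
carry_out:
  plan:
    - [50,[0,0,0.7],[0,0,0]]
    - [50,[0,0,0.5],[0,0,0]]
    - [50,[0,0,0],[0,0,0]]
    - [55,[0,0,0],[0,0,0]]
    - [62,[0,0,0],[0,0,0]]
    - [70,[0,0,0],[0,0,0]]
    - [85,[0,0,0],[0,0,0]]
    - [85,[0,0,0],[0,0,0]]
    - [85,[0,0,0],[0,0,0]]
    - [85,[0,0,-10],[0,0,0]]
    - [85,[0,0,-25],[0,0,0]]
    - [85,[0,0,-30],[0,0,0]]
    - [85,[15,-10,-30],[0,0,0]]
    - [85,[20,-20,-20],[0,0,0]]
    - [85,[25,-25,0],[0,0,0]]
    - [85,[20,-25,0],[0,0,0]]
    - [85,[10,-10,0],[0,0,0]]
    - [85,[0,0,0],[0,0,0]]
    - [85,[0,0,0],[0,0,0]]

```text
time_s: 7.5
eef_pos: [550.5, 71.5, 162.8]
ee_rot: [0.001, 0.001, 1.0, 0.0]
force: [0.7, -0.4, -0.0]
grip_width: 0.992
```

Run:
```python
from h import *
c=wrist("w3"); tray(c,(0,20,5),(18,255,80),(540,740),(60,260)); tops(c,84,98); tops(c,64,78)
```

```text
7.5 [550.46563312  71.54388367 162.84279331]
(np.int32(8861), [336, 185, 146, 132]) ((639.0576171875, 160.096923828125), (140.59934997558594, 139.1233367919922), 3.3682444095611572)
rim 1479 ((639.1246337890625, 160.07408142089844), (140.5181427001953, 139.13632202148438), 3.333848714828491)
1765 [388, 261, 70, 65] col [ 14.  18. 120.] z 90.2 mean [636.7 147.9] circ [640.7 160.1] 31.1
2141 [606, 5, 34, 86] col [ 11.  92. 112.] z 70.0 mean [450.4 291.3] circ [448.  301.8] 29.3
1245 [216, 32, 39, 41] col [ 51.  86. 127.] z 70.1 mean [449.9  11.2] circ [450.2  10.4] 14.0
938 [0, 3, 21, 63] col [104.  99.  96.] z 69.1 mean [ 439.2 -148.9] circ [ 438.1 -156.7] 21.2
525 [384, 249, 61, 36] col [150. 147. 147.] z 71.2 mean [618.  149.1] circ [631.8 156.2] 29.0
```

View pics/w3.png

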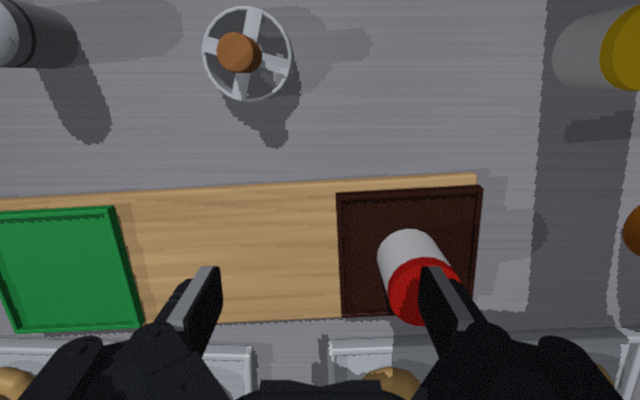

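Call:
carry_out:
  plan:
    - [70,[10,-6,0],[0,0,0]]
    - [65,[20,-12,0],[0,0,0]]
    - [65,[25,-15,0],[0,0,0]]
    - [65,[25,-15,0],[0,0,0]]
    - [65,[15,-9,10],[0,0,0]]
    - [65,[5.5,-3.5,20],[0,0,0]]
    - [65,[0,0,30],[0,0,0]]
    - [65,[0,0,30],[0,0,0]]
    - [65,[0,0,20],[0,0,0]]
    - [65,[0,0,10],[0,0,0]]
    - [65,[0,0,5],[0,0,0]]
    - [65,[0,0,0],[0,0,0]]
    - [65,[0,0,0],[0,0,0]]

```text
time_s: 8.63
eef_pos: [450.4, 11.4, 37.3]
ee_rot: [0.0, -0.0, 1.0, -0.0]
force: [-0.0, 0.0, 0.4]
grip_width: 0.756
```

Call:
carry_out:
  plan:
    - [15,[0,0,0],[0,0,0]]
    - [15,[0,0,0],[0,0,0]]
    - [15,[0,0,0],[0,0,0]]
    - [15,[0,0,0],[0,0,0]]
    - [15,[0,0,0],[0,0,0]]
    - [15,[0,0,0],[0,0,0]]
    - [15,[0,0,0],[0,0,0]]
    - [15,[0,0,0],[0,0,0]]

```text
time_s: 9.3
eef_pos: [449.7, 11.2, 36.8]
ee_rot: [0.0, 0.0, 1.0, -0.0]
force: [0.3, -1.0, -0.1]
grip_width: 0.178
```

Run:
```python
from h import *
c=wrist("w4")
```

```text
9.3 [449.66366068  11.18581487  36.83999088]
```

View pics/w4.png

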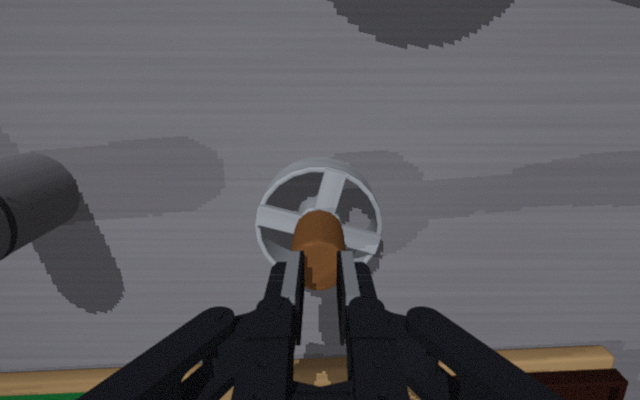

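Call:
carry_out:
  plan:
    - [5,[0,0,0],[0,0,0]]
    - [5,[0,0,0],[0,0,0]]
    - [5,[0,0,0],[0,0,0]]
    - [5,[0,0,0],[0,0,0]]

```text
time_s: 9.68
eef_pos: [449.6, 11.2, 36.8]
ee_rot: [-0.0, 0.0, 1.0, 0.0]
force: [0.4, -0.8, 0.9]
grip_width: 0.061
```

Run:
```python
from h import *
c=wrist("w5"); cv2.imwrite("pics/w5z.png",cv2.resize(c["color"][140:400,200:440],None,fx=2.3,fy=2.3))
from rig import ctrl
c=ctrl.capture("side");cv2.imwrite("pics/s5z.png",cv2.resize(c["color"][130:290,260:460],None,fx=3.5,fy=3.5))
```

```text
9.6833 [449.61241193  11.20019635  36.76688821]
```

View pics/w5z.png

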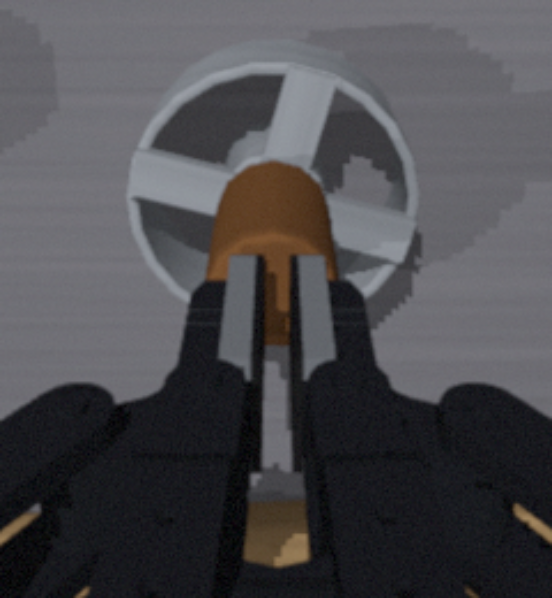

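View pics/s5z.png

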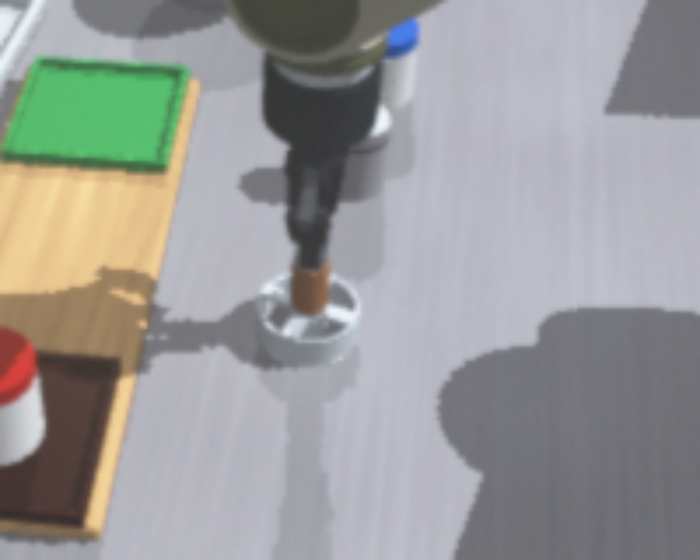

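Run:
```python
from h import *
c=load("w5.npz");P=cloud(c);np.set_printoptions(precision=1,suppress=True)
for uv in [(305,252),(305,260),(303,280),(335,252),(335,260),(320,225),(320,240),(320,246),(320,250),(320,260),(320,280)]:
    print(uv,P[uv[1],uv[0]],c["color"][uv[1],uv[0]])
```

```text
(305, 252) [439.    5.1  75.8] [104  99  96]
(305, 260) [438.9   5.4  83.2] [107 101  99]
(303, 280) [439.3   5.2  97.8] [108 102 100]
(335, 252) [438.6  18.3  76.6] [107 101  98]
(335, 260) [438.3  18.   84.2] [107 100  98]
(320, 225) [436.3  11.7  52.4] [36 61 95]
(320, 240) [436.   11.7  69.9] [ 37  65 100]
(320, 246) [439.   11.7  70.1] [ 44  72 106]
(320, 250) [440.6  11.7  70.9] [ 39  68 103]
(320, 260) [446.3  11.7  70. ] [32 55 87]
(320, 280) [456.8  11.7  70.4] [23 38 60]
```

Call:
carry_out:
  plan:
    - [65,[0,0,-5],[0,0,0]]
    - [65,[0,0,0],[0,0,0]]
    - [65,[0,0,0],[0,0,0]]
    - [65,[0,0,0],[0,0,0]]
    - [65,[0,0,0],[0,0,0]]
    - [65,[0,0,0],[0,0,0]]
    - [65,[0,0,10],[0,0,0]]
    - [65,[0,0,10],[0,0,0]]
    - [65,[0,0,6],[0,0,0]]
    - [65,[0,0,4],[0,0,0]]
    - [65,[0,0,0],[0,0,0]]
    - [65,[0,0,0],[0,0,0]]

```text
time_s: 10.78
eef_pos: [449.7, 11.2, 11.9]
ee_rot: [-0.0, 0.0, 1.0, 0.0]
force: [0.4, -0.3, -0.3]
grip_width: 0.758
```

Run:
```python
from h import *
c=wrist("w6")
from rig import ctrl
c=ctrl.capture("side");cv2.imwrite("pics/s6z.png",cv2.resize(c["color"][130:290,260:460],None,fx=3.5,fy=3.5))
```

```text
10.7833 [449.71128432  11.18612519  11.89532183]
```

View pics/w6.png

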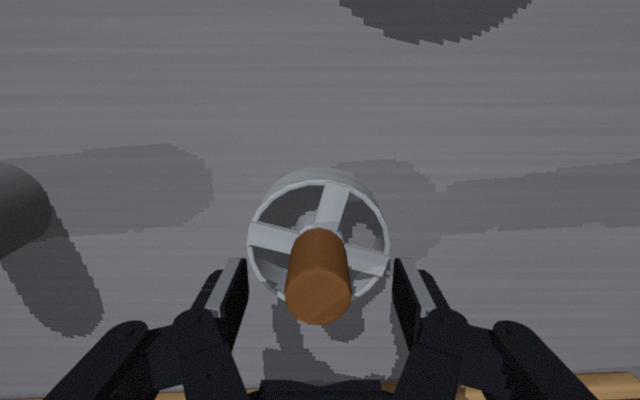

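View pics/s6z.png

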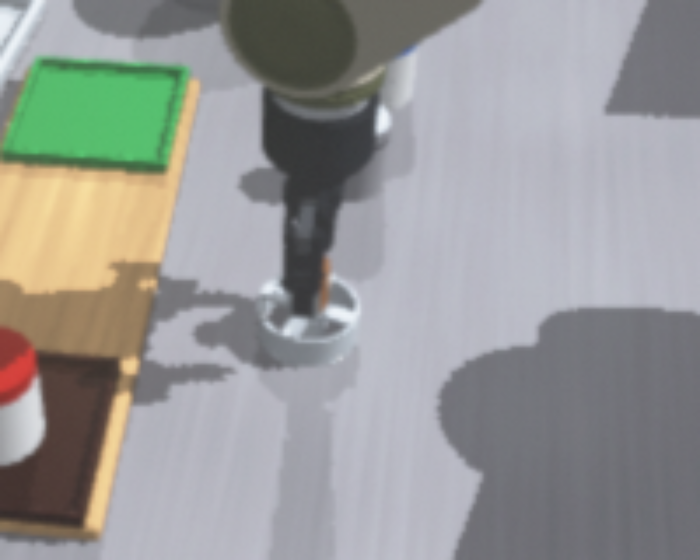

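Run:
```python
from h import *
c=load("w6.npz");P=cloud(c);np.set_printoptions(precision=1,suppress=True)
for uv in [(243,262),(240,268),(236,264),(398,262),(402,268),(215,300)]:
    print(uv,P[uv[1],uv[0]],c["color"][uv[1],uv[0]])
```

```text
(243, 262) [439.9 -20.9  58.4] [6 3 8]
(240, 268) [439.3 -20.9  64.3] [20 24 19]
(236, 264) [438.3 -22.8  62.7] [109 103 101]
(398, 262) [439.   44.3  60. ] [23 16 20]
(402, 268) [439.   45.   64.8] [25 22 22]
(215, 300) [439.  -24.8  86.1] [110 104 101]
```

Call:
carry_out:
  plan:
    - [65,[0,0,5],[0,0,0]]
    - [65,[0,0,4],[0,0,0]]
    - [65,[0,0,0],[0,0,0]]
    - [15,[0,0,0],[0,0,0]]
    - [15,[0,0,0],[0,0,0]]
    - [15,[0,0,0],[0,0,0]]
    - [15,[0,0,0],[0,0,0]]
    - [15,[0,0,0],[0,0,0]]
    - [15,[0,0,0],[0,0,0]]
    - [15,[0,0,0],[0,0,0]]
    - [15,[0,0,0],[0,0,0]]

```text
time_s: 11.8
eef_pos: [449.8, 11.2, 3.1]
ee_rot: [0.0, 0.0, 1.0, -0.0]
force: [-1.6, 0.7, 4.8]
grip_width: 0.321
```

Call:
carry_out:
  plan:
    - [15,[0,0,-10],[0,0,0]]
    - [15,[0,0,-20],[0,0,0]]
    - [15,[0,0,-20],[0,0,0]]
    - [15,[-10,-1,-15],[0,0,0]]
    - [15,[-20,-3,0],[0,0,0]]
    - [15,[-25,-4,0],[0,0,0]]
    - [15,[-25,-4,0],[0,0,0]]
    - [15,[-25,-4,0],[0,0,0]]
    - [15,[-25,-4,0],[0,0,0]]
    - [15,[-25,-3,0],[0,0,0]]
    - [15,[-20,-3,0],[0,0,0]]
    - [15,[-15,-2,0],[0,0,0]]
    - [15,[-8,-1,0],[0,0,0]]
    - [15,[0,0,0],[0,0,0]]
    - [15,[0,0,0],[0,0,0]]

```text
time_s: 13.05
eef_pos: [647.1, -17.7, 66.9]
ee_rot: [-0.001, 0.0, 1.0, 0.0]
force: [-0.0, 0.2, -2.2]
grip_width: 0.314
```

Run:
```python
from h import *
c=wrist("w7"); 
tray(c,(0,20,5),(18,255,80),(540,740),(60,260))
tray(c,(45,90,30),(75,255,255),(540,770),(-300,-80))
P=cloud(c);tops(c,92,97,100)
```

```text
13.05 [647.12957886 -17.72601044  66.93927416]
(np.int32(15011), [471, 86, 169, 208]) ((640.4086303710938, 141.03616333007812), (140.2639923095703, 103.53520202636719), 3.520231246948242)
rim 2682 ((640.9497680664062, 133.82505798339844), (140.2056121826172, 89.60272979736328), 3.2592062950134277)
(np.int32(31124), [0, 116, 180, 202]) ((659.8704833984375, -194.87831115722656), (144.39048767089844, 137.16343688964844), 1.2117488384246826)
rim 4156 ((660.0244750976562, -194.83888244628906), (140.41940307617188, 132.67576599121094), 3.226144790649414)
```

View pics/w7.png

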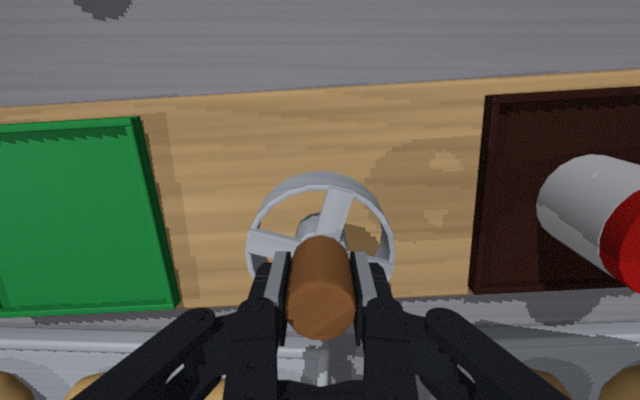

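Call:
carry_out:
  plan:
    - [15,[-1.5,-0.5,10],[0,0,0]]
    - [15,[-1,-1,15],[0,0,0]]
    - [15,[0,0,12],[0,0,0]]
    - [15,[0,0,6],[0,0,0]]
    - [15,[0,0,3],[0,0,0]]
    - [15,[0,0,1],[0,0,0]]
    - [15,[0,0,0],[0,0,0]]
    - [15,[0,0,0],[0,0,0]]

```text
time_s: 13.77
eef_pos: [650.5, -19.3, 21.4]
ee_rot: [0.001, 0.0, 1.0, -0.0]
force: [-0.6, 0.1, -0.3]
grip_width: 0.312
```

Call:
carry_out:
  plan:
    - [15,[0,0,1],[0,0,0]]
    - [15,[0,0,1],[0,0,0]]
    - [15,[0,0,0],[0,0,0]]
    - [15,[0,0,0],[0,0,0]]

```text
time_s: 14.1
eef_pos: [650.1, -19.3, 18.8]
ee_rot: [0.0, 0.0, 1.0, -0.0]
force: [0.3, -1.0, -1.5]
grip_width: 0.317
```

Call:
carry_out:
  plan:
    - [15,[0,0,0.8],[0,0,0]]
    - [15,[0,0,0],[0,0,0]]
    - [22,[0,0,0],[0,0,0]]
    - [30,[0,0,0],[0,0,0]]
    - [40,[0,0,0],[0,0,0]]
    - [65,[0,0,0],[0,0,0]]
    - [65,[0,0,0],[0,0,0]]
    - [65,[0,0,-10],[0,0,0]]
    - [85,[0,0,-25],[0,0,0]]
    - [85,[0,0,-30],[0,0,0]]
    - [85,[15,-15,-30],[0,0,0]]
    - [85,[20,-25,-25],[0,0,0]]
    - [85,[20,-25,-20],[0,0,0]]
    - [85,[25,-25,0],[0,0,0]]
    - [85,[25,-25,0],[0,0,0]]
    - [85,[25,-25,0],[0,0,0]]
    - [85,[20,-25,0],[0,0,0]]
    - [85,[10,-15,0],[0,0,0]]
    - [85,[0,0,0],[0,0,0]]
    - [85,[0,0,0],[0,0,0]]

```text
time_s: 15.77
eef_pos: [490.1, -199.7, 158.8]
ee_rot: [0.0, 0.001, 1.0, -0.0]
force: [0.6, 0.6, 0.8]
grip_width: 0.995
```

Run:
```python
from h import *
c=wrist("w8"); 
tray(c,(45,90,30),(75,255,255),(540,770),(-300,-80))
tops(c,62,95)
```

```text
15.7667 [ 490.0802176  -199.74673307  158.81973031]
(np.int32(14531), [249, 261, 137, 118]) ((661.27587890625, -197.89312744140625), (144.74887084960938, 141.3813018798828), 3.2946677207946777)
rim 2352 ((659.9169311523438, -198.9809112548828), (141.93943786621094, 139.15945434570312), 3.42228364944458)
5711 [142, 62, 86, 86] col [146.  71.  24.] z 70.3 mean [ 425.9 -299.4] circ [ 426.8 -300.4] 31.1
3437 [328, 82, 66, 67] col [153. 147. 142.] z 73.6 mean [ 433.  -169.4] circ [ 434.4 -168.6] 25.0
1000 [0, 234, 147, 90] col [114. 108. 109.] z 65.0 mean [ 558.8 -408.2] circ [ 590.8 -422.5] 67.5
467 [0, 304, 53, 51] col [99. 94. 95.] z 64.5 mean [ 636.6 -483.7] circ [ 633.9 -479.7] 33.1
```

View pics/w8.png

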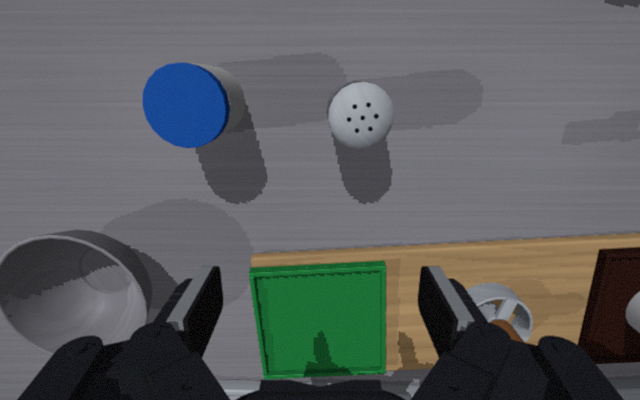

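Call:
carry_out:
  plan:
    - [85,[10,-15,0],[0,0,0]]
    - [85,[18,-25,0],[0,0,0]]
    - [85,[18,-30,5],[0,0,0]]
    - [85,[12,-20,15],[0,0,0]]
    - [85,[5.5,-10,25],[0,0,0]]
    - [85,[0,0,30],[0,0,0]]
    - [85,[0,0,30],[0,0,0]]
    - [85,[0,0,25],[0,0,0]]
    - [85,[0,0,15],[0,0,0]]
    - [85,[0,0,7],[0,0,0]]
    - [85,[0,0,2],[0,0,0]]
    - [85,[0,0,0],[0,0,0]]
    - [50,[0,0,0],[0,0,0]]
    - [50,[0,0,0],[0,0,0]]
    - [50,[0,0,0],[0,0,0]]
    - [50,[0,0,0],[0,0,0]]
    - [50,[0,0,0],[0,0,0]]
    - [50,[0,0,0],[0,0,0]]
    - [50,[0,0,0],[0,0,0]]

```text
time_s: 17.4
eef_pos: [427.3, -299.9, 5.5]
ee_rot: [0.001, -0.0, 1.0, -0.001]
force: [0.3, 1.5, 4.4]
grip_width: 0.715
```

Call:
carry_out:
  plan:
    - [50,[0,0,-10],[0,0,0]]
    - [50,[0,0,-20],[0,0,0]]
    - [50,[0,0,-25],[0,0,0]]
    - [50,[-6,3,-15],[0,0,0]]
    - [50,[-16,7,0],[0,0,0]]
    - [50,[-25,10,0],[0,0,0]]
    - [50,[-27,12,0],[0,0,0]]
    - [50,[-27,12,0],[0,0,0]]
    - [50,[-27,12,0],[0,0,0]]
    - [50,[-27,12,0],[0,0,0]]
    - [50,[-27,12,0],[0,0,0]]
    - [50,[-25,10,0],[0,0,0]]
    - [50,[-15,7,0],[0,0,0]]
    - [50,[-10,4,0],[0,0,0]]
    - [50,[0,0,0],[0,0,0]]
    - [50,[0,0,0],[0,0,0]]

```text
time_s: 18.73
eef_pos: [658.4, -198.1, 74.2]
ee_rot: [-0.0, -0.0, 1.0, -0.0]
force: [0.6, 0.5, -1.4]
grip_width: 0.708
```

Run:
```python
from h import *
c=wrist("w9"); 
tray(c,(45,90,30),(75,255,255),(540,770),(-300,-80))
tops(c,130,145); tops(c,83,90,60)
```

```text
18.7333 [ 658.36685968 -198.13554035   74.24682164]
(np.int32(24247), [202, 97, 222, 171]) ((652.2938232421875, -197.84127807617188), (124.8202133178711, 143.41506958007812), 3.084671974182129)
rim 4315 ((649.8324584960938, -199.56338500976562), (119.776123046875, 140.1968994140625), 3.0367794036865234)
20006 [200, 225, 240, 146] col [135.  65.  22.] z 139.0 mean [ 654.1 -197.8] circ [ 652.2 -197.7] 44.3
279 [285, 188, 70, 13] col [148. 145. 144.] z 86.6 mean [ 629.  -197.7] circ [ 632.8 -197.8] 17.6
144 [632, 225, 8, 24] col [32. 54. 83.] z 84.5 mean [653.5 -31. ] circ [654.3 -29.7] 7.8
```

View pics/w9.png

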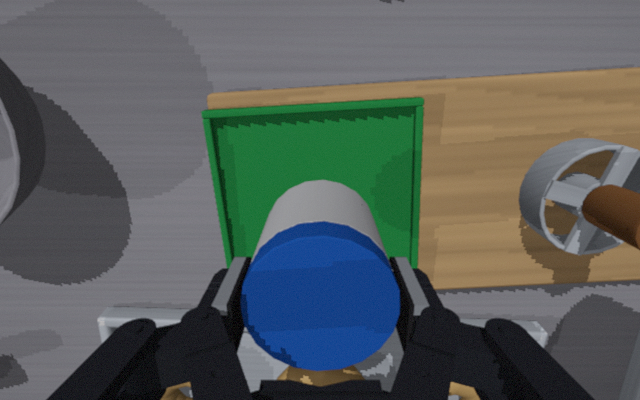

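Call:
carry_out:
  plan:
    - [50,[-1,-0.5,10],[0,0,0]]
    - [50,[-1,-0.5,15],[0,0,0]]
    - [50,[0,0,12],[0,0,0]]
    - [50,[0,0,6],[0,0,0]]
    - [50,[0,0,3],[0,0,0]]
    - [50,[0,0,1],[0,0,0]]
    - [50,[0,0,1],[0,0,0]]
    - [50,[0,0,0],[0,0,0]]
    - [50,[0,0,0],[0,0,0]]

```text
time_s: 19.53
eef_pos: [660.9, -199.4, 26.6]
ee_rot: [0.0, 0.0, 1.0, -0.0]
force: [0.7, 0.1, -2.8]
grip_width: 0.711
```

Lower the last bit, release, rise, and go to look over the shaker.

Call:
carry_out:
  plan:
    - [50,[0,0,0.8],[0,0,0]]
    - [50,[0,0,0.6],[0,0,0]]
    - [50,[0,0,0],[0,0,0]]
    - [56,[0,0,0],[0,0,0]]
    - [63,[0,0,0],[0,0,0]]
    - [72,[0,0,0],[0,0,0]]
    - [85,[0,0,0],[0,0,0]]
    - [85,[0,0,0],[0,0,0]]
    - [85,[0,0,-10],[0,0,0]]
    - [85,[0,0,-25],[0,0,0]]
    - [85,[0,0,-30],[0,0,0]]
    - [85,[0,0,-30],[0,0,0]]
    - [85,[20,2,-30],[0,0,0]]
    - [85,[30,4,-10],[0,0,0]]
    - [85,[30,4,0],[0,0,0]]
    - [85,[30,4,0],[0,0,0]]
    - [85,[30,4,0],[0,0,0]]
    - [85,[20,2,0],[0,0,0]]
    - [85,[0,0,0],[0,0,0]]
    - [85,[0,0,0],[0,0,0]]

```text
time_s: 21.2
eef_pos: [500.6, -179.5, 160.8]
ee_rot: [0.001, 0.0, 1.0, -0.0]
force: [0.0, -0.0, -0.6]
grip_width: 0.999
```

Run:
```python
from h import *
c=wrist("w10"); 
tray(c,(45,90,30),(75,255,255),(540,770),(-300,-80))
tops(c,84,98,80);tops(c,64,78)
```

```text
21.2 [ 500.56830689 -179.50770873  160.79712017]
(np.int32(10147), [229, 251, 139, 119]) ((659.5311279296875, -198.29905700683594), (141.34686279296875, 141.0285186767578), 3.1329145431518555)
rim 1981 ((659.622802734375, -199.14837646484375), (140.97012329101562, 139.3630828857422), 3.2917795181274414)
2934 [264, 330, 69, 55] col [91. 44. 15.] z 90.3 mean [ 655.  -198.6] circ [ 659.8 -199.4] 31.3
3504 [301, 66, 66, 69] col [147. 141. 136.] z 73.6 mean [ 433.3 -168.9] circ [ 434.4 -168.6] 25.0
575 [269, 316, 62, 26] col [132. 128. 127.] z 71.1 mean [ 635.1 -197. ] circ [ 650.6 -198.7] 29.3
```

View pics/w10.png

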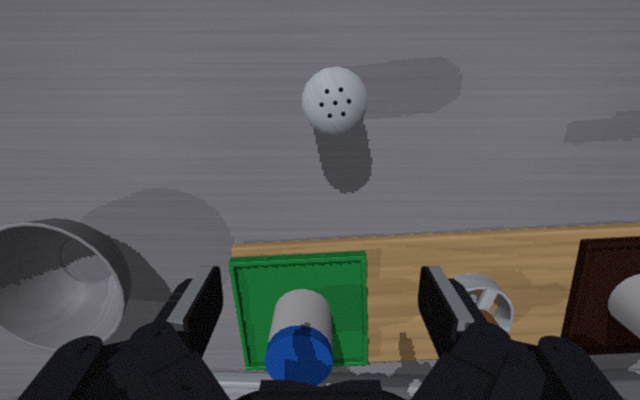

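Call:
carry_out:
  plan:
    - [80,[10,1,0],[0,0,0]]
    - [80,[20,3,0],[0,0,0]]
    - [80,[20,4,10],[0,0,0]]
    - [80,[12,2,20],[0,0,0]]
    - [80,[4.5,1,30],[0,0,0]]
    - [80,[0,0,30],[0,0,0]]
    - [80,[0,0,30],[0,0,0]]
    - [80,[0,0,20],[0,0,0]]
    - [80,[0,0,12],[0,0,0]]
    - [80,[0,0,6],[0,0,0]]
    - [80,[0,0,2],[0,0,0]]
    - [80,[0,0,0],[0,0,0]]
    - [38,[0,0,0],[0,0,0]]
    - [38,[0,0,0],[0,0,0]]
    - [38,[0,0,0],[0,0,0]]
    - [38,[0,0,0],[0,0,0]]
    - [38,[0,0,0],[0,0,0]]
    - [38,[0,0,0],[0,0,0]]
    - [38,[0,0,0],[0,0,0]]
    - [38,[0,0,0],[0,0,0]]

```text
time_s: 22.92
eef_pos: [434.7, -168.7, 0.5]
ee_rot: [0.001, 0.0, 1.0, -0.001]
force: [-1.2, 0.3, 5.8]
grip_width: 0.575
```

Call:
carry_out:
  plan:
    - [38,[0,0,-10],[0,0,0]]
    - [38,[0,0,-20],[0,0,0]]
    - [38,[0,0,-30],[0,0,0]]
    - [38,[0,0,-30],[0,0,0]]
    - [38,[-5,-1,-25],[0,0,0]]
    - [38,[-15,-2,-10],[0,0,0]]
    - [38,[-25,-3,0],[0,0,0]]
    - [38,[-27,-4,0],[0,0,0]]
    - [38,[-27,-4,0],[0,0,0]]
    - [38,[-27,-4,0],[0,0,0]]
    - [38,[-27,-4,0],[0,0,0]]
    - [38,[-25,-3,0],[0,0,0]]
    - [38,[-22,-3,0],[0,0,0]]
    - [38,[-15,-2,0],[0,0,0]]
    - [38,[-8,-1,0],[0,0,0]]
    - [38,[-3,0,0],[0,0,0]]
    - [38,[0,0,0],[0,0,0]]
    - [38,[0,0,0],[0,0,0]]

```text
time_s: 24.42
eef_pos: [659.7, -199.1, 124.8]
ee_rot: [-0.0, 0.0, 1.0, 0.0]
force: [0.3, -0.2, -1.5]
grip_width: 0.574
```

Run:
```python
from h import *
c=wrist("w11"); tops(c,86,94,60)
from rig import ctrl
for n in("scene","side"):
    c=ctrl.capture(n);cv2.imwrite(f"pics/{n}11.png",c["color"]);np.savez(n+"11.npz",**c)
a=load("scene11.npz")["color"][100:260,190:350]; b=load("side11.npz")["color"][60:220,230:390]
cv2.imwrite("pics/both11.png",cv2.resize(np.hstack([a,b]),None,fx=2.5,fy=2.5))
```

```text
24.4167 [ 659.65258553 -199.13186577  124.82715111]
2495 [273, 167, 94, 57] col [145.  69.  22.] z 90.3 mean [ 643.8 -199. ] circ [ 660.3 -199.1] 31.0
```

View pics/w11.png

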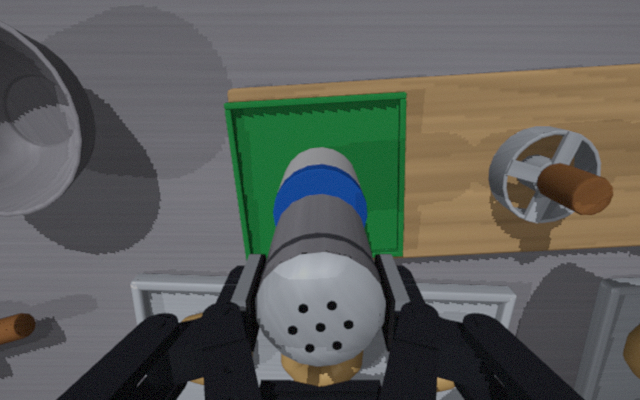

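View pics/both11.png

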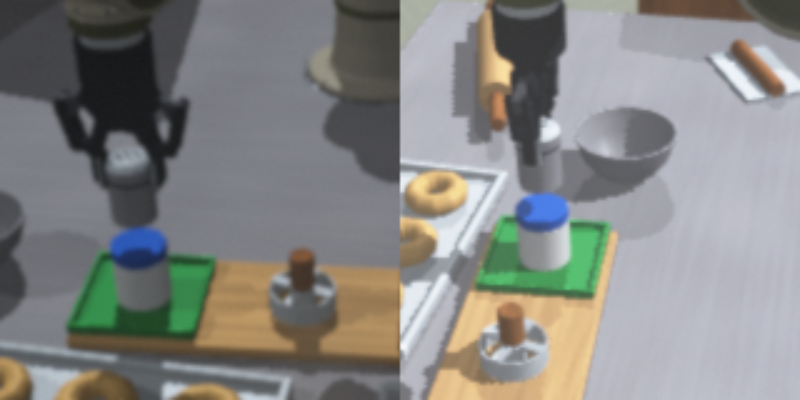

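Call:
carry_out:
  plan:
    - [38,[-1,0,8],[0,0,0]]
    - [38,[0,0,10],[0,0,0]]
    - [38,[0,0,7],[0,0,0]]
    - [38,[0,0,4],[0,0,0]]
    - [38,[0,0,2],[0,0,0]]
    - [38,[0,0,1],[0,0,0]]
    - [38,[0,0,0],[0,0,0]]
    - [38,[0,0,0],[0,0,0]]

```text
time_s: 25.23
eef_pos: [661.3, -199.4, 93.0]
ee_rot: [0.0, 0.0, 1.0, -0.0]
force: [0.4, -0.2, -1.8]
grip_width: 0.574
```

Call:
carry_out:
  plan:
    - [38,[0,0,1],[0,0,0]]
    - [38,[0,0,0.7],[0,0,0]]
    - [38,[0,0,0.5],[0,0,0]]
    - [38,[0,0,0],[0,0,0]]
    - [38,[0,0,0],[0,0,0]]

```text
time_s: 25.65
eef_pos: [661.2, -199.3, 90.6]
ee_rot: [0.0, 0.0, 1.0, -0.0]
force: [-0.9, -0.1, -1.2]
grip_width: 0.576
```

Call:
carry_out:
  plan:
    - [38,[0,0,0.6],[0,0,0]]
    - [38,[0,0,0],[0,0,0]]
    - [44,[0,0,0],[0,0,0]]
    - [50,[0,0,0],[0,0,0]]
    - [56,[0,0,0],[0,0,0]]
    - [66,[0,0,0],[0,0,0]]
    - [80,[0,0,0],[0,0,0]]
    - [80,[0,0,0],[0,0,0]]
    - [80,[0,0,-8],[0,0,0]]
    - [80,[0,0,-20],[0,0,0]]
    - [80,[0,0,-25],[0,0,0]]
    - [80,[0,0,-25],[0,0,0]]
    - [80,[20,10,-15],[0,0,0]]
    - [80,[30,15,0],[0,0,0]]
    - [80,[30,15,0],[0,0,0]]
    - [80,[30,15,0],[0,0,0]]
    - [80,[30,15,0],[0,0,0]]
    - [80,[20,10,0],[0,0,0]]
    - [80,[0,0,0],[0,0,0]]
    - [80,[0,0,0],[0,0,0]]

```text
time_s: 27.32
eef_pos: [501.2, -119.2, 184.0]
ee_rot: [0.001, -0.0, 1.0, -0.0]
force: [-0.0, -1.1, 0.8]
grip_width: 0.933
```

Run:
```python
from h import *
c=wrist("w12"); tray(c,(45,90,30),(75,255,255),(540,770),(-300,-80))
for b in((155,172),(84,98),(82,88)): print(b);tops(c,*b,80)
from rig import ctrl
for n in("scene","side"):
    c=ctrl.capture(n);np.savez(n+"12.npz",**c)
    print(n);P=cloud(c);
    for b in((135,175),(76,98)): tops(c,*b,40)
a=load("scene12.npz")["color"][130:260,190:450]; b=load("side12.npz")["color"][110:240,180:440]
b=load("side12.npz")["color"][100:290,180:400]
cv2.imwrite("pics/sc12.png",cv2.resize(a,None,fx=3,fy=3));cv2.imwrite("pics/si12.png",cv2.resize(b,None,fx=3,fy=3))
```

```text
27.3167 [ 501.164262   -119.22862643  183.99947544]
(np.int32(6860), [178, 241, 137, 110]) ((659.6434936523438, -198.8342742919922), (141.58566284179688, 138.99615478515625), 3.35689377784729)
rim 1463 ((659.6426391601562, -198.9170379638672), (141.5751953125, 138.8949432373047), 3.3283989429473877)
(155, 172)
143 [227, 383, 17, 15] col [136. 129. 126.] z 158.0 mean [ 643.6 -183.8] circ [ 643.6 -183.9] 8.0
(84, 98)
2858 [578, 296, 62, 57] col [ 8. 10. 78.] z 90.3 mean [638.7 155.8] circ [641. 160.] 32.1
881 [220, 313, 50, 46] col [113.  59.  21.] z 90.4 mean [ 642.8 -186.5] circ [ 654.5 -191.6] 29.1
179 [409, 322, 15, 20] col [ 44.  75. 112.] z 85.3 mean [651.9 -25.6] circ [651.6 -23.5] 12.3
(82, 88)
316 [577, 295, 47, 40] col [ 8. 11. 70.] z 84.9 mean [625.2 139.7] circ [633.  148.7] 26.9
217 [408, 320, 16, 22] col [ 42.  74. 110.] z 85.1 mean [650.9 -26.5] circ [650.8 -23. ] 12.9
153 [231, 312, 35, 16] col [107.  48.  15.] z 85.1 mean [ 634.4 -186.5] circ [ 638.3 -187.9] 17.9
scene
275 [233, 171, 19, 17] col [118. 113. 107.] z 158.0 mean [ 672.7 -195.4] circ [ 663.8 -197.2] 25.4
76
[... 621 characters left out ...]
circ [651.6 -18.4] 13.9
side
612 [0, 0, 66, 32] col [231. 240. 236.] z 153.3 mean [2083.3 -943.7] circ [2080.2 -975.5] 223.8
249 [277, 118, 18, 16] col [184. 175. 169.] z 157.4 mean [ 655.2 -185.9] circ [ 657.5 -195. ] 24.8
526 [243, 223, 28, 24] col [ 54.  58. 137.] z 89.4 mean [637.7 167.5] circ [638.6 162.3] 32.4
511 [0, 0, 93, 49] col [231. 240. 236.] z 86.6 mean [ 2083.2 -1012. ] circ [ 2079.  -1053.4] 343.6
354 [209, 337, 38, 28] col [ 49.  88. 137.] z 84.2 mean [600.  446.2] circ [611.8 430. ] 34.3
144 [277, 142, 21, 11] col [150. 100.  76.] z 88.1 mean [ 651.1 -177.6] circ [ 654.6 -189.3] 30.1
81 [269, 181, 11, 9] col [ 89. 128. 180.] z 83.7 mean [646.7 -13.4] circ [648.1 -15.2] 14.2
```

View pics/w12.png

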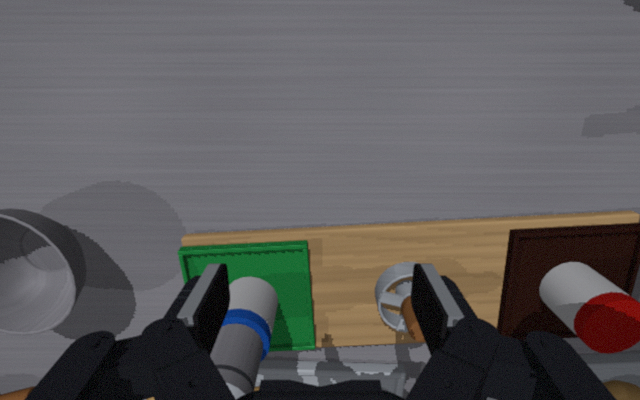

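View pics/sc12.png

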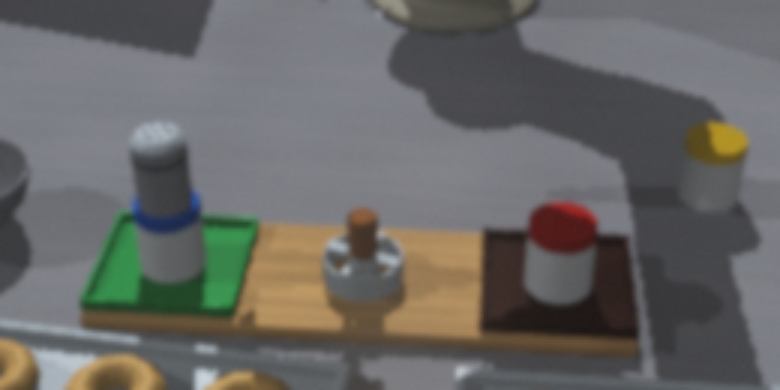

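View pics/si12.png

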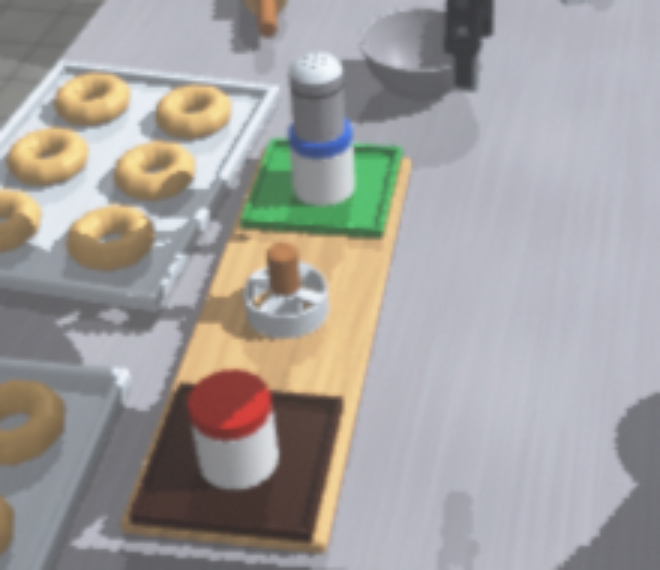

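Run:
```python
from rig import ctrl
s=ctrl.sense();print(s["time_s"],s["dq"].round(3));print(ctrl.finish_job())
```

```text
27.4667 [-0.002  0.01   0.005 -0.001 -0.001  0.001]
the job is handed in; nothing more can be done
None
```

I placed all four items, then handed the job in at 27.5 s with the arm clear of everything. No verdict came back.

| Item | Last check | Limit |
|---|---|---|
| Blue tub in green tray | about 1 mm from the tray's centre | 15 mm |
| Red tub in brown tray | about 2 mm from the tray's centre | 15 mm |
| Cutter on the bare wood | about 2 mm from the board's centre | 15 mm |
| Shaker on the blue tub | scene camera: under 1 mm off the lid's axis | 12 mm |

- **Upright:** all four look upright in the scene and side pictures.
- **Heights:** the red lid measured 90 mm before hand-in, as did the blue lid before the shaker went on. That is right for tubs on the tray floors.
- **Bystanders:** I never touched the yellow tub, the bowl or the jar. They look unmoved in the pictures, but I did not measure them again at the end.

**What went wrong or disagreed:**
- My first grip on the cutter closed above the knob. The fingertips sit about 36–45 mm behind the reported tool point. I opened, went lower and gripped it properly, and the cutter did not move.
- I had gripped the red tub before noticing this, so it was held only near its lid; it still placed well.
- The scene and side cameras differ from the wrist camera by 3–4 mm on the trays; I mostly followed the wrist camera.
- In the last side picture the shaker and blue lid centres differ by about 6 mm. Much of the lid is hidden in that view, so I put this down to the occlusion.

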